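# Return the clip-in pressure tester to its service case

## Task

The pressure tester is clipped into its white charging cradle. Pinch its two spring buttons together to free the catches, lift it out, and press it fully home, dial up, into the matching empty cutout of the grey insert in the open black case, until it sits flat on the cutout's floor; then let go. Where the insert sits along its case differs by some millimetres from time to time, so feel for the cutout; do not disturb the loose things lying about.

Things in the scene. Friction and masses are not known exactly. Their poses are not given: they have to be found in the camera images.
- tester: Black pressure tester, 0.3 kg, 159 mm long: handle 100 x 36 mm, 38 mm high, with a round dial head (66 mm across, 30 mm high) at one end. Origin: on the underside, in the handle's middle between the two buttons. x along the handle to the dial (tail end at x = -60 mm, dial's far edge at +99 mm), y across, z up through the dial. Carry it by its pinched buttons, gripped firmly.
- tester_grip (a point): Midway between the two opposed grey buttons on the handle's flanks, 27 mm above the tester's underside. Each button is 32 mm long and spans 17 to 36 mm above the underside. 49 mm over both when free, 37 mm when fully pinched (2.4 N at first, 6 N at the end). Each carries a steel catch tongue, 3 to 8 mm above the underside, 5.5 mm out of the flank, drawn flush when fully pinched.
- button_l (a joint): Travel of the button on the tester's +y flank: 0 free, 0.006 m fully pressed in. Springs back when let go.
- button_r (a joint): Travel of the button on the tester's -y flank: 0 free, 0.006 m fully pressed in. Springs back when let go.
- tester_dial (a point): Point on the tester's underside below the dial's centre, at x = +66 mm of the tester.
- cradle: White charging cradle, fixed, plate 190 x 90 x 8 mm. Origin on the table below the tester's origin, x towards the dial. The tester's underside rests 8 mm above the table. Fixed lips, 19.5 to 30 mm either side of the middle, hold down the catch tongues; their tops are 21 mm above the table, keep fingertips above that. Pinched, the tester lifts straight up; guide posts end 20 mm above the table.
- case: Open black case, fixed, 332 x 184 mm, walls 36 mm high; its lid lies flat open on the -y side (to y = -268 mm, 24 mm high). Origin on the table under the tray's middle, x along the length, z up. In it a rigid grey insert 300 x 170 mm, top 38 mm above the table, which does not move during a run; a spanner and adaptors in it rise at most 16 mm above its top, clear of the fingers' wells.
- case_cutout (a point): Where the seated tester's origin comes if the insert is centred: case x = -20, y = +22 mm, 18 mm above the table (the cutout's floor). From run to run the insert sits up to 8 mm either way along case x (not in y, not turned); this is not reported and shows only as uneven gaps at its ends. Cutout: the tester's outline with 1.5 mm play all round, 20 mm deep.
- case_dial (a point): The same for the point below the dial (case x = +46, y = +22 mm): the dial points to case +x. At the buttons, wells for the fingers, 52 mm long, reach 58 mm to either side of the tester's middle, as deep as the cutout. Sprung ribs in the cutout's sides grip the tester over its last 8 to 10 mm: some 6 to 16 N of push seats it; its weight is not enough.
- screwdriver: Loose screwdriver, 190 mm, lying near the cradle. Leave it.
- torch: Loose black pocket torch, 125 mm, lying near the cradle. Leave it.
- sealant: Loose standing can, 52 mm across, 120 mm high, near the cradle. Leave it.
- wrench: Loose wrench, 170 mm, lying in front of the case. Leave it.
- tape: Loose roll of tape, 90 mm across, 25 mm high, lying in the case's open lid. Leave it.
- tee: Loose copper pipe tee, 80 mm, lying in the case's open lid. Leave it.
Not all that is in view belongs to the job. What is shaped like the tester but orange or turquoise is not meant.

How it is judged:
On the way, in this order (a step that is already met when the one before it is completed fails the run):
1. both buttons are pinched in while the tester is still in its cradle (value of joint each of button_l, button_r above 0.0035 m and distance between tester and cradle below 0.02 m), for 0.1 s.
2. the tester is lifted clear of the cradle (z of tester in the frame of cradle above 0.035 m), for 0.1 s.
At the end, for the whole second after the job is handed in: The tester lies in the cutout, let go, at rest, buttons less than half pressed: underside within 2.5 mm of the cutout floor's height, tilt under 2 degrees, origin within 14 mm of case_cutout and dial point within 16 mm of case_dial (horizontally) (z of tester in the frame of case between 0.015 and 0.0205 m and horizontal distance between tester and case_cutout below 0.014 m and horizontal distance between tester_dial and case_dial below 0.016 m and angle between tester's own z axis and vertical below 0.035 rad and linear speed of tester below 0.02 m/s and value of joint each of button_l, button_r below 0.003 m); the robot touches nothing.
It fails at once if a loose bystander is pushed more than 30 mm from its place (distance of any of screwdriver, wrench, tape, tee, sealant, torch from where it was at the start of the episode above 0.03 m).
It also fails if it takes over 56 s, if anything falls off the work surface, if the arm or the gripper's body presses on something with over 40 N, if the wrist force passes 120 N, or if a joint passes its speed limit or range.

## Robot

A 6-joint arm with a two-finger parallel gripper is mounted at the origin on the work surface. World frame = base frame: x ahead of the robot, y to its left, z up, the work surface at z = 0. Lengths are in m, angles in rad, forces in N, time in s.
With the tool pointing down it reaches from about 0.3 to 0.875 m from the base axis. Payload 4.2 kg.
Tool frame: the origin (TCP) lies between the finger pads; the fingertips stand 17 mm ahead of it and the grasp point (between the pads) lies 2 mm behind it; z points along the fingers, y is the line along which they close (so a half turn about z gives the same grasp; the last joint's range is limited). The gripper opens to 85 mm and grips with 20 to 120 N. Pads are 22 mm wide; open, the fingers measure 114 mm over their backs; the gripper's body (76 mm by 85 mm) begins 54 mm behind the grasp point. The pads swing forward as they close: fully open they stand 13 mm farther back than shut.
Start: joints at [-0.02, 0.32, 1.565, -0, 1.257, -0.02], TCP at [0.575, 0, 0.248] pointing down, gripper open.
Joint ranges: [-3.11, 3.11], [-0.84, 2.01], [0.21, 2.61], [-1.34, 4.49], [0.05, 2.63], [-2.56, 2.56]. Speed limits (rad/s): [2.57, 2.57, 3.14, 3.14, 3.14, 3.14].

## Interface

Orientations are given as a 3x3 rotation matrix whose columns are the frame's x, y, z axes.
In Python, from rig import r, state, imaging, spotter gives the robot as it stands. The module is installed in compiled form; this text tells all that it offers. Calls block until the motion is done:
- r.goto(position, orientation): joint-space move of the TCP to a pose.
- r.servo_line(position, max_speed=0.15, ori=None, f_stop=None): straight line of the TCP; ori=None keeps the orientation; max_speed is the mean speed in m/s. With f_stop (N) it stops when the force on the tool has changed by that much, and returns True; else False.
- r.move_joints(angles): joint-space move.
- r.move_gripper(opening, grip_force=None): finger opening in m; grip_force is the grip in N (None keeps the last); returns when the fingers have stopped.
- r.hold(seconds).
- r.ik(position, orientation): joint angles nearest the present ones, or None.
- state(): the state.
- imaging.camera(name): name is "scene" or "side" or "wrist"; returns the picture (400x640x3 uint8, red, green, blue); there is no depth.
- imaging.camera_model(name): a dict with "K" (3x3 intrinsics, pixels), "origin" and "orientation" of the camera in the world. Camera axes: x right, y down, z forward; pixel columns grow to the right and rows downward; lengths in m; the calibration is good to about 2 mm. The wrist camera is an equidistant fisheye: a pixel r from the principal point sees the ray r / f radians off the axis. A picture is of the moment at which its call begins: read the wrist's pose just before it. camera_model takes no time and is no camera call; for the wrist camera it gives the pose at the moment of the call.
A pose or a line that the arm cannot do raises r.MotionError and nothing moves.
- r.sign_off(): hands the job in; it is judged then, once.
Trained networks look in the newest picture that a camera, given by its name, has taken for a name from the list of things; names that differ only in an ending like _2 or _b are one class to them, and where a whole thing is asked for, a point or a joint stands for the part that bears it (a point fixed in the world has none). Each returns a list of dicts, best first, with "p" (0 to 1); they miss things now and then, are a little off and sometimes report something else, mostly with a low value. They report only what shows in the picture. A call takes as long as a camera call. They do not tell look-alikes from the thing itself.
- spotter.recognise(camera, label): "extent" ([left, top, right, bottom] in pixels, round what is visible of it).
- spotter.outline_of(camera, label): "pixels" (400x640 bool, what is visible of it) and "extent" ([left, top, right, bottom] in pixels, round what is visible of it).
- spotter.pinpoint(camera, label): "uv" ([column, row] in pixels: a listed point, or the origin of a listed thing).
The state is a dict: "time_s": time; "joint_positions": joint angles; "qd": joint speeds; "joint_torque": joint torques, N m; "position": TCP position; "orientation": TCP orientation; "ft_force": force on the tool from outside, world axes, zero at the start; "ft_torque": the same for the moment, N m; "finger_gap": finger opening in m; "finger_force": force on a finger pad.
Only numpy, scipy, OpenCV 4.12 (cv2) and the standard library are available. Lean on these libraries where they do the work, as an engineer would, in place of code of your own. Each camera call takes 0.05 s, during which the arm holds its last target. There are 200 camera calls.

## Working session

There is one attempt and no reset: what is moved stays moved. The work goes in short steps, each a Python script; the robot and the scene stay as the last script left them, time stands still between calls to the robot, and variables do not carry over. Pictures are saved under pics/ and viewed, at most 10 in all, crops included, and the job is handed in when it is done.

```bash
mkdir -p pics; cat > h.py <<'E'
import numpy as np, cv2
from rig import r, state, imaging, spotter
def ray(cam,uv,M=None):
    m=M or imaging.camera_model(cam);K=np.array(m["K"]);R=np.array(m["orientation"]);o=np.array(m["origin"])
    a=(uv[0]-K[0,2])/K[0,0];b=(uv[1]-K[1,2])/K[1,1]
    if cam=="wrist":
        t=np.hypot(a,b);s=np.sin(t)/t if t>1e-9 else 1;d=np.array([a*s,b*s,np.cos(t)])
    else: d=np.array([a,b,1.])
    return o,R@d
def onz(cam,uv,z,M=None):
    o,d=ray(cam,uv,M);return o+d*(z-o[2])/d[2]
def proj(cam,p,M=None):
    m=M or imaging.camera_model(cam);K=np.array(m["K"]);q=np.array(m["orientation"]).T@(np.array(p)-m["origin"])
    if cam=="wrist":
        n=np.hypot(q[0],q[1]);t=np.arctan2(n,q[2]);a,b=q[:2]/max(n,1e-9)*t
    else: a,b=q[:2]/q[2]
    return np.array([K[0,0]*a+K[0,2],K[1,1]*b+K[1,2]])
def save(n,im): cv2.imwrite(f"pics/{n}.png",im[:,:,::-1])
def down(yaw): # tool y at yaw angle from world x
    y=np.array([np.cos(yaw),np.sin(yaw),0]);z=np.array([0,0,-1.]);return np.stack([np.cross(y,z),y,z],1)
E
python3 - <<'E'
from h import *
np.set_printoptions(precision=3,suppress=True)
for c in("scene","side"):
    im=imaging.camera(c);save(c,im);m=imaging.camera_model(c);print(c,m["K"][0],m["origin"])
    for l,z in(("tester",.008),("tester_grip",.035),("tester_dial",.008),("cradle",0),("case",0),("case_cutout",.018),("case_dial",.018)):
        print(l,[(round(d["p"],2),np.round(d["uv"]),onz(c,d["uv"],z)[:2]) for d in spotter.pinpoint(c,l)[:4]])
print(state()["time_s"])
E
```

```text
scene [463.866   0.    324.052] [ 1.215 -0.542  1.061]
tester [(0.83, array([364., 108.]), array([0.266, 0.342])), (0.77, array([386., 168.]), array([0.532, 0.213])), (0.71, array([397., 250.]), array([0.778, 0.038]))]
tester_grip [(0.75, array([398., 250.]), array([0.791, 0.026])), (0.7, array([362., 102.]), array([0.262, 0.335])), (0.67, array([388., 166.]), array([0.544, 0.207]))]
tester_dial [(0.87, array([383., 113.]), array([0.324, 0.377])), (0.71, array([410., 233.]), array([0.756, 0.103])), (0.64, array([402., 159.]), array([0.531, 0.282]))]
cradle [(0.61, array([388., 174.]), array([0.547, 0.207]))]
case []
case_cutout []
case_dial []
side [386.489   0.    317.302] [ 0.219 -0.619  0.863]
tester [(0.88, array([198., 166.]), array([0.265, 0.329])), (0.76, array([386., 171.]), array([0.78 , 0.045])), (0.74, array([292., 163.]), array([0.536, 0.207])), (0.33, array([292., 164.]), array([0.532, 0.203]))]
tester_grip [(0.96, array([389., 166.]), array([0.782, 0.037])), (0.71, array([294., 156.]), array([0.542, 0.207])), (0.65, array([194., 158.]), array([0.26 , 0.338]))]
tester_dial [(0.86, array([371., 162.]), array([0.759, 0.097])), (0.83, array([285., 151.]), array([0.538, 0.269])), (0.67, array([208., 148.]), array([0.317, 0.395]))]
cradle [(0.74, array([294., 164.]), array([0.54 , 0.207]))]
case []
case_cutout []
case_dial []
0.8
```

View pics/scene.png

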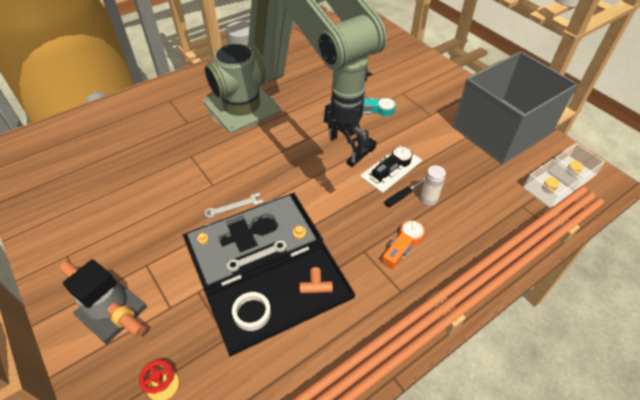

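View pics/side.png

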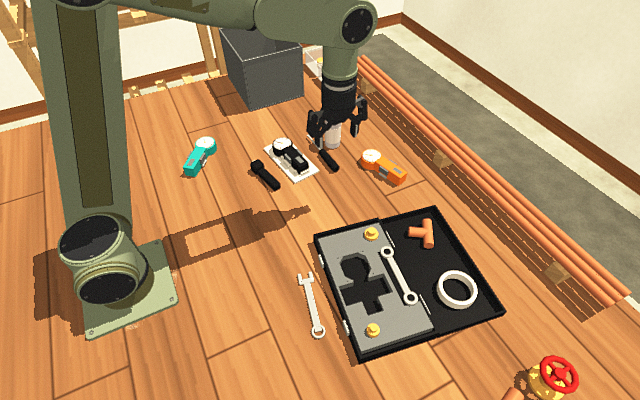

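The black tester in the white cradle (scene 388,168; side 292,157) is the one. The look-alikes are turquoise (scene 380,106; side 198,158) and orange (scene 403,245; side 385,168). The case tray is at side (375,285), with its lid towards world +x and the cutout's dial towards world +y. Next I take close views with the wrist camera.

```bash
python3 - <<'E'
from h import *
np.set_printoptions(precision=3,suppress=True)
for uv,z in(((314,235),.036),((360,360),.036),((433,207),.024),((505,312),.024),((355,265),.038),((372,296),.038)): print(uv,onz("side",uv,z))
print(imaging.camera_model("wrist"))
r.goto([.50,.22,.27],down(0));print(state()["time_s"])
im=imaging.camera("wrist");M=imaging.camera_model("wrist");save("w1",im)
for l,z in(("tester",.008),("tester_grip",.035),("tester_dial",.008),("cradle",0)):
    print(l,[(round(d["p"],2),np.round(d["uv"]),onz("wrist",d["uv"],z,M)[:2]) for d in spotter.pinpoint("wrist",l)[:4]])
c=onz("side",(372,296),.038)
r.goto([c[0]-.02,c[1],.30],down(0));print(state()["time_s"])
im=imaging.camera("wrist");M=imaging.camera_model("wrist");save("w2",im)
print(M["origin"],M["orientation"])
for l,z in(("case",.0),("case_cutout",.018),("case_dial",.018)):
    print(l,[(round(d["p"],2),np.round(d["uv"]),onz("wrist",d["uv"],z,M)[:2]) for d in spotter.pinpoint("wrist",l)[:4]])
print(state()["time_s"])
E
```

```text
(314, 235) [ 0.466 -0.091  0.036]
(360, 360) [ 0.412 -0.417  0.036]
(433, 207) [ 0.809 -0.148  0.024]
(505, 312) [ 0.763 -0.47   0.024]
(355, 265) [ 0.516 -0.218  0.038]
(372, 296) [ 0.509 -0.306  0.038]
{'K': array([[309.707,   0.   , 318.095],
       [  0.   , 309.707, 202.387],
       [  0.   ,   0.   ,   1.   ]]), 'origin': array([0.576, 0.083, 0.375]), 'orientation': array([[ 1.   , -0.   ,  0.001],
       [ 0.   , -0.946, -0.323],
       [ 0.001,  0.323, -0.946]])}
1.725
tester [(0.9, array([483., 274.]), array([0.773, 0.045])), (0.67, array([351., 174.]), array([0.544, 0.208])), (0.19, array([350., 178.]), array([0.542, 0.203]))]
tester_grip [(0.96, array([493., 284.]), array([0.778, 0.042])), (0.75, array([142.,  78.]), array([0.277, 0.346])), (0.55, array([351., 179.]), array([0.541, 0.208]))]
tester_dial [(0.9, array([486., 240.]), array([0.761, 0.107])), (0.84, array([177.,  37.]), array([0.317, 0.398])), (0.6, array([342., 122.]), array([0.531, 0.275]))]
cradle []
3.8833
[ 0.49  -0.222  0.426] [[ 1.     0.001  0.001]
 [ 0.002 -0.946 -0.323]
 [ 0.001  0.323 -0.946]]
case []
case_cutout []
case_dial []
4.0833
```

View pics/w1.png

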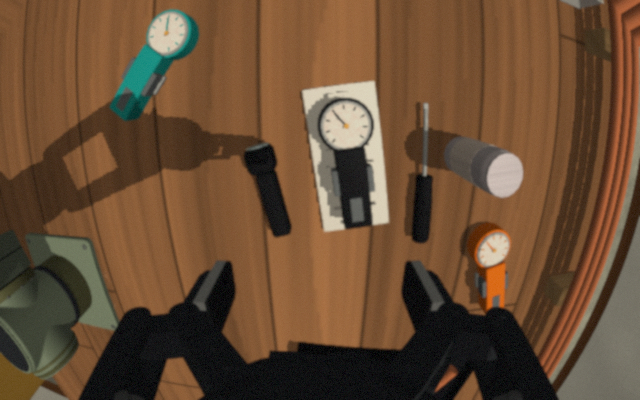

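View pics/w2.png

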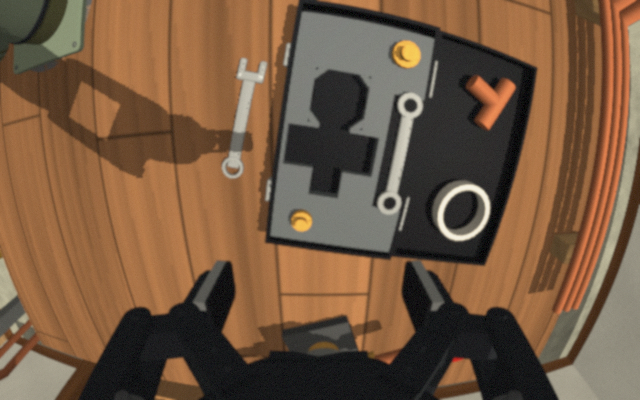

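The wrist pictures show the tester in its cradle at w1 (350,180), with the torch at (268,190), the screwdriver at (424,180) and the can at (485,165). In w2 the empty cutout is at (330,140), dial end up. I rectify both to metric top-down views and fit the outlines.

```bash
cat > fit.py <<'E'
from h import *
from scipy.optimize import minimize
np.set_printoptions(precision=4,suppress=True)
K=np.array(imaging.camera_model("wrist")["K"]);R=np.array([[1,0,.001],[.001,-.946,-.323],[.001,.323,-.946]])
M2=dict(K=K,origin=np.array([.490,-.222,.426]),orientation=np.linalg.qr(R)[0]*np.sign(np.diag(np.linalg.qr(R)[1])))
M2["orientation"]=M2["orientation"]
m=imaging.camera_model("wrist");print(m["origin"]);M2["origin"]=np.array(m["origin"]);M2["orientation"]=np.array(m["orientation"])
s=state();off=M2["origin"]-np.array(s["position"])
M1=dict(M2,origin=np.array([.50,.22,.27])+off)   # same tool orientation
S=2000. # px/m
def warp(im,M,x0,y0,w,h,z):   # column = +x, row = -y (y0 top)
    g=np.array([[proj("wrist",(x0+i/S*4,y0-j/S*4,z),M) for i in range(int(w*S/4)+1)] for j in range(int(h*S/4)+1)],np.float32)
    g=cv2.resize(g,None,fx=4,fy=4,interpolation=cv2.INTER_LINEAR)
    return cv2.remap(im,g[...,0],g[...,1],cv2.INTER_LINEAR)
a=cv2.imread("pics/w1.png");b=cv2.imread("pics/w2.png")
A=warp(a,M1,.44,.34,.2,.25,.008);A2=warp(a,M1,.44,.34,.2,.25,.046);B=warp(b,M2,.40,-.07,.25,.37,.038)
# cradle plate rectangle
hsv=cv2.cvtColor(A,cv2.COLOR_BGR2HSV);wm=((hsv[...,1]<60)&(hsv[...,2]>120)).astype(np.uint8)
wm=cv2.morphologyEx(wm,cv2.MORPH_CLOSE,np.ones((9,9)));cs=max(cv2.findContours(wm,0,2)[0],key=cv2.contourArea)
rc=cv2.minAreaRect(cs);print("cradle",.44+(rc[0][0]-1.5)/S,.34-(rc[0][1]-1.5)/S,np.array(rc[1])/S,rc[2])
cv2.drawContours(A,[cv2.boxPoints(rc).astype(int)],0,(0,0,255),1)
# cutout
g=cv2.cvtColor(B,cv2.COLOR_BGR2GRAY);dk=(g<55).astype(np.uint8)
def tmpl(p):
    t=np.zeros_like(g);c,sn=np.cos(p[2]),np.sin(p[2])
    def px(q): q=np.array(q)@np.array([[c,sn],[-sn,c]])+p[:2];return np.stack([(q[:,0]-.40)*S,(-.07-q[:,1])*S],1)+1.5
    for x0,x1,w in((-.0615,.05,.0195),(-.026,.026,.058)):
        cv2.fillPoly(t,[np.round(px([(x0,-w),(x1,-w),(x1,w),(x0,w)])*16).astype(np.int32)],1,shift=4)
    cc=px([(.066,0)])[0];cv2.circle(t,tuple(np.round(cc*16).astype(int)),int(.0345*S*16),1,-1,shift=4)
    return t
t0=tmpl([.51,-.285,1.7]);reg=cv2.dilate(t0,np.ones((5,5)),iterations=8)
def cost(p): t=tmpl(p);rg=reg;return np.mean((t!=dk)[rg>0])
best=min((minimize(cost,[.505+dx,-.28+dy,th],method="Nelder-Mead",options=dict(initial_simplex=[[.505+dx,-.28+dy,th],[.511+dx,-.28+dy,th],[.505+dx,-.274+dy,th],[.505+dx,-.28+dy,th+.05]])) for dx in(0,.01) for dy in(-.01,0,.01) for th in(1.65,1.75)),key=lambda q:q.fun)
print("cutout",best.x,best.fun)
cn=cv2.findContours(tmpl(best.x),0,2)[0];cv2.drawContours(B,cn,-1,(0,0,255),1)
out=np.zeros((760,1320,3),np.uint8);
for k,I in enumerate((A,A2,B)): I=I[:755];out[:I.shape[0],[0,410,820][k]:[0,410,820][k]+I.shape[1]]=I[:, :1320-[0,410,820][k]]
cv2.imwrite("pics/rect.png",cv2.resize(out,(800,460)))
E
python3 fit.py
```

```text
[ 0.4903 -0.2226  0.4262]
cradle 0.5392230911254883 0.2291437606811524 [0.1904 0.0913] 81.59663391113281
cutout [ 0.5052 -0.284   1.3951] 0.05816889828517736
```

View pics/rect.png

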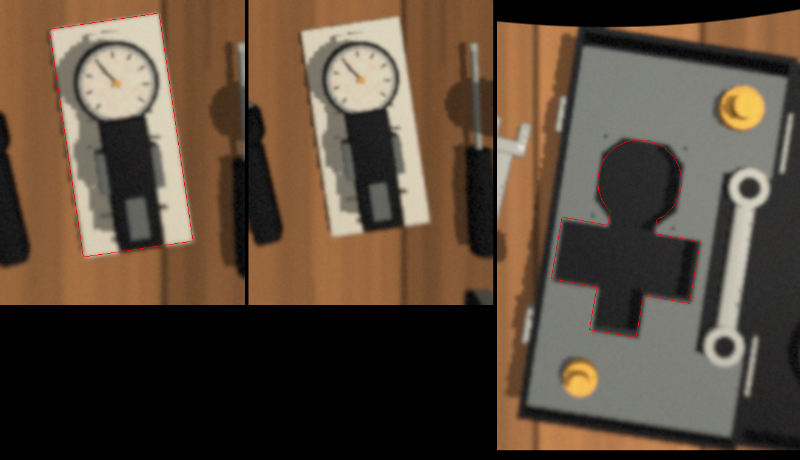

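The fit follows the cutout edge closely: (0.505,-0.284), heading 79.9°. The cradle plate measures 190 x 91 mm, as specified, heading 98.4°. That puts the tester's origin near (0.542,0.209), which agrees with pinpoint to within 2 mm. The crop shows the black tester with a white dial in the white cradle, so the choice is right. Next I grasp it.

```bash
python3 - <<'E'
from h import *
np.set_printoptions(precision=4,suppress=True)
def st(t):
    s=state();print(t,round(s["time_s"],2),s["position"],"gap",round(s["finger_gap"],4),"F",s["ft_force"],s["ft_torque"],s["finger_force"])
R=down(np.radians(8.4))
r.goto([.542,.209,.16],R);r.move_gripper(.066);st("above")
print(r.servo_line([.542,.209,.041],.08,f_stop=8));st("down")
r.move_gripper(.030,60);st("pinched");r.hold(.4)
r.servo_line([.542,.209,.060],.04);st("lift1")
if state()["finger_gap"]>.030:
    r.servo_line([.542,.209,.17],.12);st("lift")
save("w3",imaging.camera("wrist"))
E
```

```text
above 6.36 [0.5422 0.2086 0.1601] gap 0.0662 F [-0.2812 -0.1032  0.4215] [ 0.0345 -0.0092 -0.0071] 0.0
False
down 8.0 [0.5423 0.2091 0.0415] gap 0.0662 F [0.0189 0.4596 0.6175] [0.0456 0.0068 0.0397] 0.0
pinched 8.38 [0.542  0.2091 0.0423] gap 0.0352 F [-1.4933 -0.5727  7.935 ] [-0.0665  0.5356  0.0451] 62.15424299240112
lift1 9.4 [0.5419 0.209  0.06  ] gap 0.0349 F [-0.5165  1.0046 -2.5333] [-0.0936  0.0005 -0.0431] 60.72377800941467
lift 10.47 [0.5414 0.2088 0.1691] gap 0.0349 F [ 0.2313 -0.1805 -3.0222] [-0.0302  0.0033  0.0062] 60.726630091667175
```

View pics/w3.png

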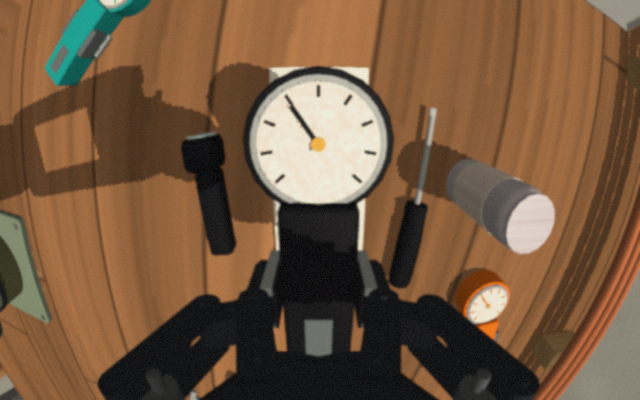

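Held level and lifted: the gap is 35 mm and the weight reads 3 N. The dial centre is at (318,144), in line with the tool. Next I check the grip offset and go to the cutout, feeling for it.

```bash
cat > ins.py <<'E'
from h import *
np.set_printoptions(precision=4,suppress=True)
def st(t):
    s=state();print(t,round(s["time_s"],2),s["position"],"gap",round(s["finger_gap"],4),"F",s["ft_force"],s["ft_torque"])
s=state();P=np.array(s["position"]);O=np.array(s["orientation"])
d=O.T@(onz("wrist",(318,144),P[2]-.004)-P);print("dial in tool",d)
ex=np.clip(d[0]-.066,-.004,.004);print("ex",ex)
th=1.3951;H=np.array([np.cos(th),np.sin(th)]);N=np.array([-H[1],H[0]]);R=down(th-np.pi/2)
T=np.array([.5052,-.284])-ex*H
r.goto([*T,.17],R);st("over");r.servo_line([*T,.080],.1);r.hold(.2);st("low");save("w4",imaging.camera("wrist"))
for a,b in((0,0),(2,0),(-2,0),(0,1.5),(0,-1.5),(3.5,0),(-3.5,0),(2,1.5),(2,-1.5),(-2,1.5),(-2,-1.5)):
    q=T+(a*H+b*N)*1e-3
    if (a,b)!=(0,0): r.servo_line([*q,.078],.06);r.hold(.1)
    hit=r.servo_line([*q,.062],.03,f_stop=5);z=state()["position"][2];print(a,b,hit);st("try")
    if z<.0685: break
E
timeout 500 python3 ins.py
```

```text
dial in tool [0.0645 0.0007 0.004 ]
ex -0.0015131975827699096
over 12.31 [ 0.5059 -0.2816  0.17  ] gap 0.0349 F [ 1.0783  0.4849 -3.2673] [ 0.0031 -0.0198  0.0361]
low 13.56 [ 0.5058 -0.2827  0.0806] gap 0.0353 F [ 0.1942 -0.4795 -3.7359] [-0.0043  0.0118  0.0016]
0 0 True
try 14.2 [ 0.5056 -0.2826  0.062 ] gap 0.0351 F [1.0234 0.8747 3.4997] [ 0.0137 -0.1549  0.2101]
```

It entered on the first try, with the ribs just engaging at 0.062. Next I push it home.

```bash
python3 - <<'E'
from h import *
np.set_printoptions(precision=4,suppress=True)
def st(t):
    s=state();print(t,round(s["time_s"],2),s["position"],"gap",round(s["finger_gap"],4),"F",s["ft_force"],s["ft_torque"])
p=np.array(state()["position"])
print(r.servo_line([p[0],p[1],.048],.02,f_stop=28));st("pushed");r.hold(.3);st("held")
save("w5",imaging.camera("wrist"))
E
```

```text
True
pushed 14.78 [ 0.5057 -0.2827  0.0523] gap 0.0349 F [-0.6119 -0.0295  3.5361] [-0.003  0.004  0.033]
held 15.08 [ 0.5057 -0.2827  0.0523] gap 0.0352 F [-0.5212  0.132   5.9528] [0.0466 0.0422 0.0712]
```

View pics/w5.png

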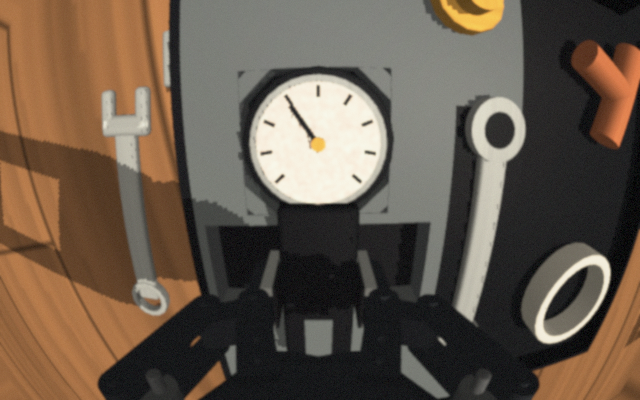

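The dial sits inside the cutout at (318,144), unmoved in the grip, and TCP 0.0523 puts the underside at about 18 mm. I push once more to confirm the floor, then release, retreat and look.

```bash
python3 - <<'E'
from h import *
np.set_printoptions(precision=4,suppress=True)
def st(t):
    s=state();print(t,round(s["time_s"],2),s["position"],"gap",round(s["finger_gap"],4),"F",s["ft_force"])
p=np.array(state()["position"])
print(r.servo_line([p[0],p[1],.046],.02,f_stop=30));st("pushed");r.hold(.2);st("held")
r.move_gripper(.066);st("open");r.hold(.2)
r.servo_line([p[0],p[1],.20],.1);st("up")
im=imaging.camera("wrist");save("w6",im);M=imaging.camera_model("wrist")
for l,z in(("tester",.018),("tester_grip",.045),("tester_dial",.018)):
    print(l,[(round(d["p"],2),np.round(d["uv"]),onz("wrist",d["uv"],z,M)[:2]) for d in spotter.pinpoint("wrist",l)[:2]])
E
```

```text
True
pushed 15.37 [ 0.5057 -0.2827  0.0523] gap 0.0348 F [-1.2281 -0.1483  4.3632]
held 15.57 [ 0.5057 -0.2827  0.0523] gap 0.0352 F [-0.219  -0.4162  4.9184]
open 15.97 [ 0.5056 -0.2826  0.052 ] gap 0.066 F [ 0.2801 -0.9508  0.5958]
up 17.8 [ 0.5054 -0.2825  0.1993] gap 0.0658 F [-0.6383  0.3479 -0.3406]
tester [(0.63, array([320., 182.]), array([ 0.5074, -0.2827])), (0.58, array([318., 193.]), array([ 0.5032, -0.2939]))]
tester_grip [(0.96, array([318., 194.]), array([ 0.5051, -0.2868]))]
tester_dial [(0.9, array([317., 122.]), array([ 0.5157, -0.2212]))]
```

View pics/w6.png

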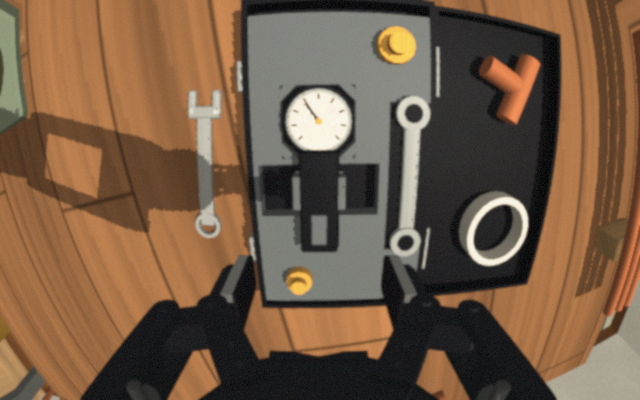

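The tester is seated dial up in the cutout: dial at (318,120), handle at (320,200), buttons free and nothing else moved. The floor stopped both pushes at the same height.

```bash
python3 -c "
from h import *
print(r.sign_off())"
```

```text
the job is handed in; nothing more can be done
None
```

The tester is out of its cradle and seated dial up on the cutout floor by my measurements, released with the arm clear and no bystanders seen to move; the job is handed in at about 18 s, and no verdict was shown.

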